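# Lock a test bearing on the tester's mandrel with a linchpin

### The job

Take the linchpin from the wooden stand and push it straight down through the cross hole near the end of the bearing tester's mandrel, wedging the spring-loaded brass collar back, until its shoulder sits home on the mandrel; feel for this and do not force it. Then swing its wire ring down over the end of the mandrel until it snaps fully shut underneath, and let go. Leave everything else where it stands.

Things in the scene. Friction and masses are not known exactly. Their poses are not given: they have to be found in the camera images.
- pin: Brass linchpin, 67 mm long, about 60 g, standing in the stand, ring open. Origin: centre of its shoulder's underside; z up, x to the side where the ring stands out. Below: round shank 10 mm across to z = -27 mm, then a cone to a 4 mm tip at z = -35. Shoulder 4 mm thick, x -4.8 to 9, y +-9 mm. In the mandrel its x must point out along it, as the tester's x, so that the ring goes over the end.
- pin_grip (a point): Centre of the linchpin's round knurled grip above the shoulder, 14 mm across, from 4 to 32 mm above the shoulder's underside; this point is 18 mm above that underside, on the pin's axis.
- ring (a joint): The pin's wire ring, hinged across its head 7.5 mm above the shoulder's underside. rad: 0 = open, straight out along the pin's x; 1.32 = shut, hanging down by the nose. Over-centre spring: stays open, takes about 5 N down on its far bar to start, less as it goes; past 0.66 it snaps shut. It clears the mandrel's end by about 1 mm: with the pin not home it catches there; do not force it.
- ring_bar (a point): Middle of the ring's straight far bar, 30 mm from the hinge. The wire is 4 mm thick, the ring 33 mm wide overall; the far bar is straight for 20 mm.
- tester: Blue and white bearing tester, fixed; a mandrel stands out level from its front. Origin: on the table straight below the cross hole's centre; x out along the mandrel, z up. The mandrel's squared steel nose is 20 mm wide, 18 high, and ends at x = 10 mm. The hole goes vertically right through it: 11 mm across, mouth chamfered 1 mm. Below is a plate, its top 36 mm above the table.
- hole_mid (a point): Mouth of the cross hole if the spindle head stood mid-way on its height slide, 109 mm above the table. The head is clamped up to 15 mm higher or lower, differently each time and not measured: the flat seat round the mouth is to be felt for. Sliding the pin through takes 5 to 12 N; about 5 N more shows that the shoulder is home. Push no harder than about 18 N.
- collar (a joint): Brass collar round the mandrel behind the hole, 24 mm across (its top 3 mm above the flat), bevelled front face 2 mm behind the hole's centre: it covers part of the hole until the pin's cone wedges it back. Spring 5.5 N, 1.2 N more per mm. m: 0 = forward, about 0.002 with the pin in. Its spring lies behind, then a bearing 47 mm across at tester x = -34 to -48 mm.
- panel (a point): Middle of the top front edge of the tester's cabinet, 95 mm behind the hole and 175 mm above the table; the cabinet is 260 mm wide and 240 mm deep. The spindle housing, 52 mm across, stands out from the panel to 60 mm behind the hole.
- stand: Wooden pin stand, 56 x 150 x 44 mm, fixed. Origin: centre of its underside; y along its length. Three holes, 11.5 mm across, 40 mm deep, at y = -45 mm (the linchpin), 0 (empty) and 45 mm (a plug gauge). The linchpin's shoulder rests on its top.
- gauge: Green-handled plug gauge standing in the stand's other end hole; to be left alone.
- bearing_a: Loose ball bearing, 47 mm across, 14 mm high, flat on the table; to be left alone.
- bearing_b: Loose ball bearing, 52 mm across, 15 mm high, flat on the table; to be left alone.
- brush: Flat brush with a wooden handle, 160 mm long, lying on the table; to be left alone.
- driver: Red-handled screwdriver, 170 mm long, lying on the table; to be left alone.
- spacer: Brass spacer ring, 36 mm across, 12 mm high, lying on the table; to be left alone.
- mouse: Black computer mouse, 100 x 58 x 24 mm, on the table; to be left alone.

How it is judged:
On the way:
1. the pin stands in the mandrel's cross hole with the collar wedged back, the ring still open (horizontal distance between pin and tester below 0.003 m and z of pin in the frame of tester below 0.1265 m and value of joint collar above 0.0012 m and value of joint ring below 0.5 rad), for 0.2 s.
At the end, for the whole second after the job is handed in: The pin stands upright (within 0.1 rad) in the cross hole, within 3 mm of its centre, x along the mandrel within 0.35 rad, holding the collar at least 1.2 mm back; its ring is shut (joint above 1.27 rad), which only a pin home to about 2 mm allows; all at rest and released (horizontal distance between pin and tester below 0.003 m and z of pin in the frame of tester between 0.091 and 0.1265 m and angle between the z axis of pin and the z axis of tester, either way round below 0.1 rad and angle between the x axis of pin and the x axis of tester, either way round below 0.35 rad and value of joint collar above 0.0012 m and value of joint ring above 1.27 rad and linear speed of pin below 0.02 m/s); the robot touches nothing.
It fails at once if the pin or its ring was forced: its contact forces on the tester added up to more than 45 N (the collar's squeeze alone makes about 20 N) (contact force between pin and tester above 45 N).
It fails at once if a bystander was moved by more than 30 mm (distance of any of gauge, bearing_a, bearing_b, brush, driver, spacer, mouse from where it was at the start of the episode above 0.03 m).
It also fails if it takes over 66 s, if anything falls off the work surface, if the arm or the gripper's body presses on something with over 40 N, if the wrist force passes 120 N, or if a joint passes its speed limit or range.

### The arm

A 7-joint arm with a two-finger parallel gripper is mounted at the origin on the work surface. World frame = base frame: x ahead of the robot, y to its left, z up, the work surface at z = 0. Lengths are in m, angles in rad, forces in N, time in s.
With the tool pointing down it reaches from about 0.35 to 0.9 m from the base axis. Payload 8.1 kg.
Tool frame: the origin (TCP) lies between the finger pads; the fingertips stand 11 mm ahead of it and the grasp point (between the pads) lies 8 mm behind it; z points along the fingers, y is the line along which they close (so a half turn about z gives the same grasp; the last joint's range is limited). The gripper opens to 92 mm and grips with 3 to 60 N. Pads are 19 mm wide; open, the fingers measure 130 mm over their backs; the gripper's body (75 mm by 190 mm) begins 47 mm behind the grasp point.
Start: joints at [1.057, 0.434, 0.025, 1.573, -0.012, 1.134, -0.075], TCP at [0.25, -0.573, 0.238] pointing down, gripper open.
Joint ranges: [-2.62, 2.62], [-0.44, 2.09], [-1.27, 1.32], [0.08, 2.57], [-1.32, 4.46], [0.12, 2], [-2.74, 2.74]. Speed limits (rad/s): [2.22, 2.22, 3.01, 3.01, 3.14, 3.14, 3.14].

### API

Orientations are given as a rotation vector (axis times angle).
In Python, from cell import observe, get_image, camera_params, sign_off gives the robot as it stands.
- The arm moves only by the shell command python3 -m pendant 'ROWS' [FORCE]. ROWS is JSON, one flat list of numbers, 7 for each row, row after row: the shift along the tool's x, y, z in m, then the turn, a rotation vector about the tool's x, y, z in rad, then the finger opening in m, from 0 to 0.0918. In form: [dx, dy, dz, rx, ry, rz, jaw, dx, dy, dz, rx, ry, rz, jaw, ...]. A call has 1 to 10 rows; each row shifts and turns the commanded pose from where the row before left it, along the tool's axes as they then stand; what a row does not reach is not made up. A row lasts 1/8 s, in which the tool goes at most 62.5 mm and 10.7 degrees, less where a joint would pass 70% of its speed; a pose out of reach is approached as far as the arm can. A call is refused whole if a number of a shift passes 0.0625 or a number of a turn 0.188, either way. A call with a gripper value outside its range is refused whole. The fingers move at their own pace and stop on an object; FORCE is the grip in N (left out, the last holds). Time passes only in rows, so rows that do not move let the fingers close. It gives the time, the measured TCP pose, the force, the opening and the grip force at its end, in the units of the state.
- observe(): the state, without advancing time (a new reading comes with each control period).
- get_image(name): name is "side" or "top" or "wrist"; returns the picture (400x640x3 uint8, red, green, blue); there is no depth.
- camera_params(name): a dict with "intrinsics" (3x3 intrinsics, pixels), "eye" and "rotation" of the camera in the world; the wrist camera has in their place "T_tool_cam" (4x4, takes a point from camera to tool coordinates, whose origin is the TCP and whose axes are the flange's). Camera axes: x right, y down, z forward; pixel columns grow to the right and rows downward; lengths in m; the calibration is good to about 2 mm. A picture is of the moment at which its call begins: read the wrist's pose just before it. camera_params takes no time and is no camera call.
- sign_off(): hands the job in; it is judged then, once.
The state is a dict: "clock": time; "joints": joint angles; "dq": joint speeds; "joint_efforts": joint torques, N m; "position": TCP position; "ee_rot": TCP orientation; "force": force on the tool from outside, world axes, zero at the start; "ft_torque": the same for the moment, N m; "width": opening from 0.0 (shut) to 1.0 (fully open); "gripper_force": force on a finger pad.
Only numpy, scipy, OpenCV 4.12 (cv2) and the standard library are available. Lean on these libraries where they do the work, as an engineer would, in place of code of your own. Each camera call takes 0.05 s, during which the arm holds its last target. There are 200 camera calls.

## Working session

There is one attempt and no reset: what is moved stays moved. The work goes in short steps, Python scripts to look and compute and a shell command to move; the robot and the scene stay as the last step left them, time stands still between calls to the robot, and variables do not carry over. Pictures are saved under pics/ and viewed, at most 10 in all, crops included, and the job is handed in when it is done.

```bash
mkdir -p pics; ls
python3 - <<'E'
from cell import *
import cv2,numpy as np
np.set_printoptions(precision=4,suppress=True)
s=observe();print(s)
for n in("side","top"):
    cv2.imwrite(f"pics/{n}0.png",get_image(n)[:,:,::-1]);print(n,camera_params(n))
print(camera_params("wrist"))
E
```

```text
pics
{'clock': 0.0, 'joints': array([ 1.0574,  0.4352,  0.025 ,  1.5741, -0.0116,  1.134 , -0.0751]), 'dq': array([-0.0014, -0.0006, -0.0003, -0.0013, -0.0017, -0.0005,  0.0004]), 'joint_efforts': array([ -0.0002, -66.7854,   0.9848, -31.4469,  -0.0606,   0.0428,
         0.0002]), 'position': array([ 0.2493, -0.5726,  0.2369]), 'ee_rot': array([-3.0741, -0.6404,  0.0008]), 'force': array([-0.5354,  0.4379, -0.4376]), 'ft_torque': array([ 0.0358,  0.0018, -0.0364]), 'gripper_force': 0.0, 'width': 0.9994969553248717}
side {'intrinsics': array([[417.1156,   0.    , 316.6185],
       [  0.    , 417.1156, 203.2325],
       [  0.    ,   0.    ,   1.    ]]), 'eye': array([ 0.1416, -0.3033,  0.5457]), 'rotation': array([-2.0628,  0.6442, -0.3719])}
top {'intrinsics': array([[509.7391,   0.    , 318.9352],
       [  0.    , 509.7391, 205.9319],
       [  0.    ,   0.    ,   1.    ]]), 'eye': array([0.2764, 0.251 , 1.1554]), 'rotation': array([-2.0019,  2.2065, -0.2556])}
{'intrinsics': array([[296.8686,   0.    , 315.0071],
       [  0.    , 296.8686, 201.4166],
       [  0.    ,   0.    ,   1.    ]]), 'T_tool_cam': array([[-0.0002, -0.9612, -0.2759,  0.0742],
       [ 1.    , -0.0001, -0.0005,  0.0015],
       [ 0.0005, -0.2759,  0.9612, -0.1462],
       [ 0.    ,  0.    ,  0.    ,  1.    ]])}
```

View pics/side0.png

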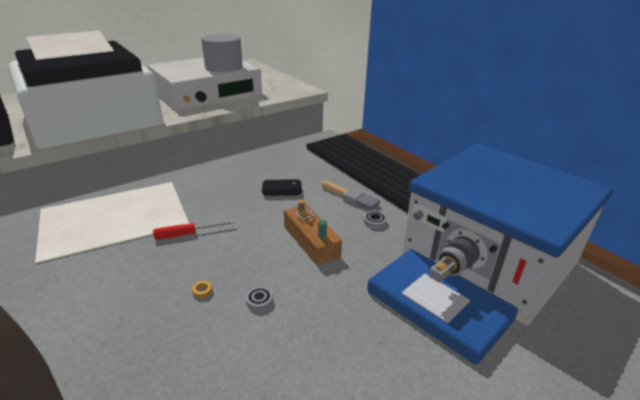

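View pics/top0.png

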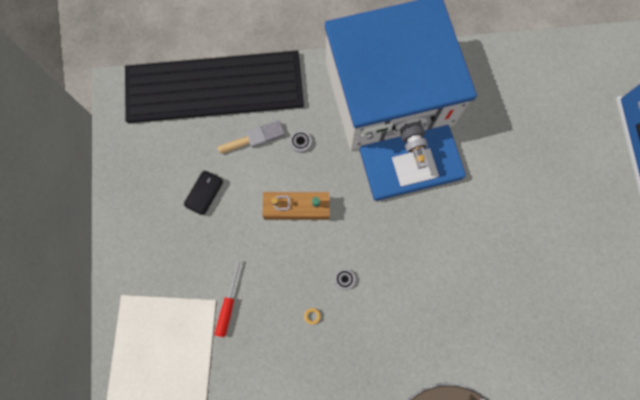

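Side view: pin head (301,207), gauge (322,228), mandrel nose about (441,267). Top view: pin (276,202) with the ring to its right (~290,202), gauge (316,203), nose end (421,162), cabinet's top front edge roughly (354,126)-(471,98).

```bash
cat > h.py <<'E'
from cell import *
import cv2,numpy as np
from scipy.spatial.transform import Rotation as R
np.set_printoptions(precision=4,suppress=True)
def cam(n):
    p=camera_params(n);K=p["intrinsics"]
    if n=="wrist":
        s=observe();Rt=R.from_rotvec(s["ee_rot"]).as_matrix();T=p["T_tool_cam"]
        return K,Rt@T[:3,3]+s["position"],Rt@T[:3,:3]
    return K,p["eye"],R.from_rotvec(p["rotation"]).as_matrix()
def ray(c,uv):
    K,e,M=c;d=M@np.linalg.solve(K,[uv[0],uv[1],1.]);return e,d/np.linalg.norm(d)
def onz(c,uv,z):
    e,d=ray(c,uv);return e+d*(z-e[2])/d[2]
def cross(c1,u1,c2,u2):
    e,d=ray(c1,u1);f,g=ray(c2,u2)
    s,t=np.linalg.lstsq(np.c_[d,-g],f-e,rcond=None)[0]
    return (e+s*d+f+t*g)/2,np.linalg.norm(e+s*d-f-t*g)
def proj(c,p):
    K,e,M=c;q=K@(M.T@(np.asarray(p)-e));return q[:2]/q[2]
E
python3 - <<'E'
from h import *
t=cam("top");s=cam("side")
print(R.from_rotvec(observe()["ee_rot"]).as_matrix())
print("pin",cross(t,(276,201),s,(301,204)),onz(t,(276,201),.07))
print("gauge",cross(t,(316,202),s,(322,224)))
a=onz(t,(354,126),.175);b=onz(t,(471,98),.175);print("panel",a,b,np.linalg.norm(b-a))
im=cv2.imread("pics/top0.png")
m=cv2.inRange(cv2.cvtColor(im,cv2.COLOR_BGR2HSV),(5,110,60),(20,255,255));m[:,:255]=0;m[:,340:]=0;m[:180]=0;m[230:]=0
r=cv2.minAreaRect(cv2.findNonZero(m));print(r);
for p in cv2.boxPoints(r):print(p,onz(t,p,.03))
print("nose",onz(t,(421,160),.115))
cv2.imwrite("pics/c.png",np.hstack([cv2.resize(im[80:210,340:480],None,fx=3,fy=3,interpolation=cv2.INTER_CUBIC),cv2.resize(im[150:280,250:350],None,fx=3,fy=3,interpolation=cv2.INTER_CUBIC)]))
E
```

```text
[[ 0.9168  0.3992 -0.0007]
 [ 0.3992 -0.9168  0.0012]
 [-0.0002 -0.0014 -1.    ]]
pin (array([0.546 , 0.3164, 0.0725]), np.float64(0.0013795038066571185)) [0.5473 0.3163 0.07  ]
gauge (array([0.5358, 0.2291, 0.076 ]), np.float64(0.001472635863703279))
panel [0.6633 0.1385 0.175 ] [ 0.7015 -0.1106  0.175 ] 0.252010743155702
((295.5, 205.5), (25.0, 65.0), 90.0)
[263. 193.] [0.5788 0.3467 0.03  ]
[328. 193.] [0.5645 0.1992 0.03  ]
[328. 218.] [0.5066 0.2051 0.03  ]
[263. 218.] [0.5208 0.3509 0.03  ]
nose [ 0.5961 -0.0025  0.115 ]
```

View pics/c.png

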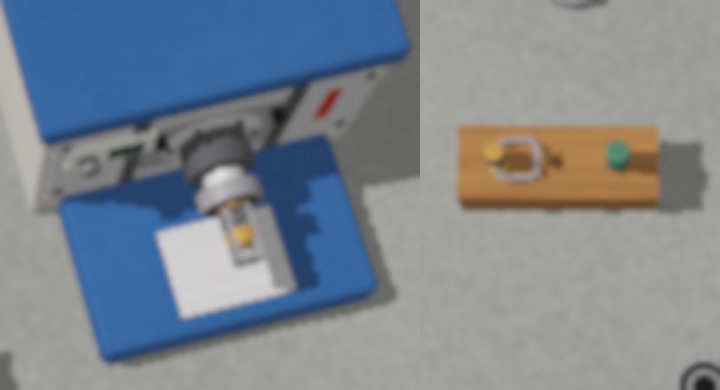

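The crop shows the nose pointing toward the robot, with brass at the cross hole. The linchpin's ring lies along the stand toward the gauge. Next I move over the mandrel, which is on the way, for a close look.

```bash
python3 -m pendant '[0.0468,-0.0409,-0.0017,0,0,0,0.09,0.0468,-0.0409,-0.0017,0,0,0,0.09,0.0468,-0.0409,-0.0017,0,0,0,0.09,0.0468,-0.0409,-0.0017,0,0,0,0.09,0.0468,-0.0409,-0.0017,0,0,0,0.09,0.0468,-0.0409,-0.0017,0,0,0,0.09,0.0468,-0.0409,0.006,0,0,0,0.09,0.0468,-0.0409,0.006,0,0,0,0.09,0.0468,-0.0409,0.006,0,0,0,0.09,0.0468,-0.0409,0.006,0,0,0,0.09]'
python3 -m pendant '[0,0,0,0,0,0.129,0.05,0,0,0,0,0,0.129,0.05,0,0,0,0,0,0,0.05,0,0,0,0,0,0,0.05]'
python3 - <<'E'
from h import *
s=observe();c=cam("wrist");im=get_image("wrist");cv2.imwrite("pics/w1.png",im[:,:,::-1])
print(s["clock"],s["position"],s["ee_rot"],s["joints"]);np.savez("w1.npz",K=c[0],e=c[1],M=c[2])
print(proj(c,(.588,0,.109)))
E
```

```text
clock: 1.35
position: [0.5158, -0.0095, 0.2237]
ee_rot: [3.075, 0.64, -0.0]
force: [1.8, 0.2, 0.3]
width: 0.979
gripper_force: 0.0
clock: 1.85
position: [0.5152, -0.0113, 0.2238]
ee_rot: [3.132, 0.244, -0.0]
force: [0.1, 0.0, 0.3]
width: 0.593
gripper_force: 0.0
1.85 [ 0.5152 -0.0113  0.2238] [ 3.132   0.2438 -0.0004] [ 0.1233  0.2885 -0.2574  1.8393  0.085   1.0247 -1.5836]
[313.4597 117.2964]
```

View pics/w1.png

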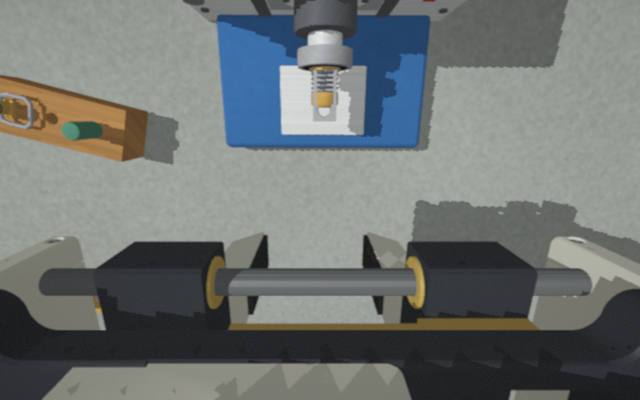

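The nose hangs down from (325,60), the brass collar is at (324,98), the white see-through part of the hole at (324,110) and the nose end at row ~121. I'll zoom there.

Run:
```python
import cv2
im=cv2.imread("pics/w1.png")[40:130,285:365];cv2.imwrite("pics/w1c.png",cv2.resize(im,None,fx=6,fy=6,interpolation=cv2.INTER_CUBIC))
```

```text
(no output)
```

View pics/w1c.png

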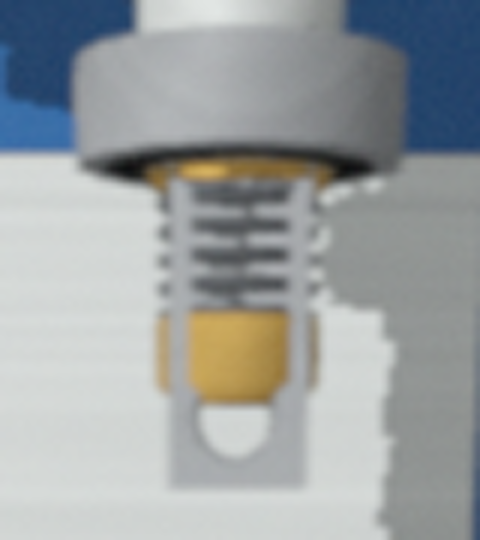

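Run:
```python
from h import *
d=np.load("w1.npz");c=(d["K"],d["e"],d["M"])
for z in(.094,.109,.124):
    l,r=onz(c,(313,118),z),onz(c,(336.17,118),z)
    print(z,onz(c,(324.3,110.4),z),np.linalg.norm(l-r))
print("pin from w1",onz(c,(13,112),.07))
s=cam("side");print([proj(s,onz(c,(324.3,110.4),z)) for z in(.094,.109,.124)])
im=cv2.imread("pics/side0.png")[235:295,415:495];cv2.imwrite("pics/sc.png",cv2.resize(im,None,fx=8,fy=8,interpolation=cv2.INTER_CUBIC))
S=observe();Rt=R.from_rotvec(S["ee_rot"]).as_matrix()
# TCP goal: camera above pin with tool x heading 84.5
th=np.radians(84.5);x=np.array([np.cos(th),np.sin(th),0])
g=np.array([.546,.3164,0])-.06*x;g[2]=.24
print(g,Rt.T@(g-S["position"]))
```

```text
0.094 [ 0.5953 -0.0085  0.094 ] 0.02073856879641346
0.109 [ 0.5949 -0.0082  0.109 ] 0.019611499332471555
0.124 [ 0.5946 -0.0078  0.124 ] 0.018484429868529658
pin from w1 [0.5478 0.2883 0.07  ]
[array([438.6475, 274.181 ]), array([439.9323, 266.9867]), array([441.2485, 259.6169])]
[0.5402 0.2567 0.24  ] [ 0.0661 -0.261  -0.0162]
```

View pics/sc.png

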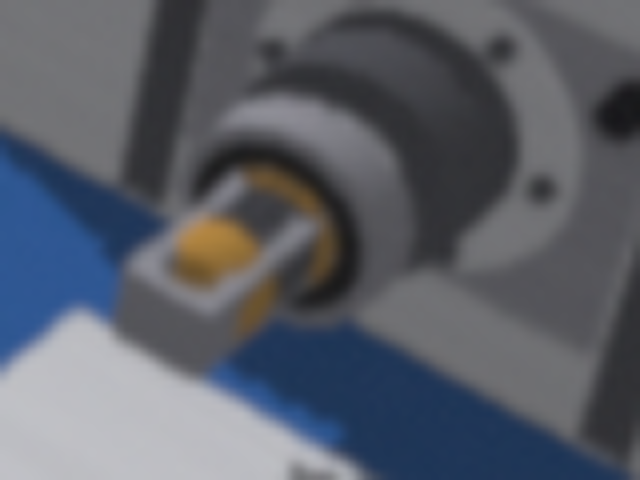

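The nose's top front edge is centred at about (437,270) in the side view, so the hole mouth is at z ≈ 0.104 and the hole at (0.595, -0.008). Now over the pin.

```bash
python3 -m pendant '[0.0132,-0.0522,-0.0032,0,0,0,0.05,0.0132,-0.0522,-0.0032,0,0,0,0.05,0.0132,-0.0522,-0.0032,0,0,0,0.05,0.0132,-0.0522,-0.0032,0,0,0,0.05,0.0132,-0.0522,-0.0032,0,0,0,0.05]'
python3 -m pendant '[0,0,0,0,0,-0.165,0.05,0,0,0,0,0,-0.165,0.05,0,0,0,0,0,-0.165,0.05,0,0,0,0,0,-0.165,0.05,0,0,0,0,0,-0.165,0.05,0,0,0,0,0,-0.165,0.05,0,0,0,0,0,-0.165,0.05,0,0,0,0,0,-0.165,0.05,0,0,0,0,0,0,0.05,0,0,0,0,0,0,0.05]'
python3 - <<'E'
from h import *
s=observe();c=cam("wrist");im=get_image("wrist")[:,:,::-1];cv2.imwrite("pics/w2.png",im)
print(s["clock"],s["position"],s["ee_rot"]);np.savez("w2.npz",K=c[0],e=c[1],M=c[2])
u,v=proj(c,(.546,.3164,.06)).astype(int);print(u,v)
y0,x0=max(v-55,0),u-70
cv2.imwrite("pics/w2c.png",cv2.resize(im[y0:y0+110,x0:x0+140],None,fx=5,fy=5,interpolation=cv2.INTER_CUBIC));print(x0,y0)
E
```

```text
clock: 2.52
position: [0.5411, 0.2581, 0.2401]
ee_rot: [3.132, 0.241, 0.0]
force: [0.7, 0.4, -0.0]
width: 0.546
gripper_force: 0.0
clock: 3.78
position: [0.541, 0.2566, 0.2399]
ee_rot: [-2.331, -2.106, 0.0]
force: [0.5, 0.4, -0.7]
width: 0.547
gripper_force: 0.0
3.775 [0.541  0.2566 0.2399] [-2.3312 -2.1059  0.0001]
313 128
243 73
```

View pics/w2c.png

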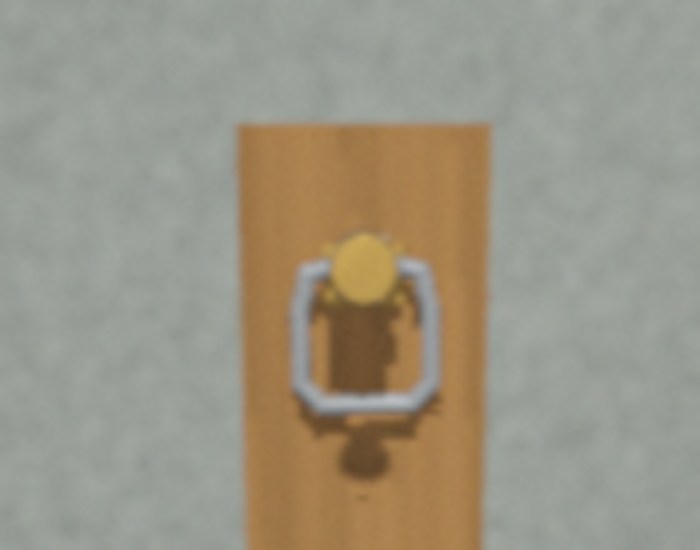

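Head centre at (316,126.6); the ring points straight down the image, in line with tool -x.

Run:
```python
from h import *
d=np.load("w2.npz");c=(d["K"],d["e"],d["M"])
p=onz(c,(316,126.6),.076);q=onz(c,(243+366/5,73+403/5),.0515);print(p,q,np.linalg.norm(p-q))
S=observe();Rt=R.from_rotvec(S["ee_rot"]).as_matrix();p[2]=.067
print(Rt.T@(p-S["position"]),Rt.T@(q-p))
```

```text
[0.5489 0.3191 0.076 ] [0.5461 0.2891 0.0515] 0.038845439572779854
[0.0629 0.0016 0.1729] [-0.0301  0.0003  0.0155]
```

```bash
python3 -m pendant '[0.0315,0.0008,0.03,0,0,0,0.05,0.0315,0.0008,0.03,0,0,0,0.05,0,0,0.04,0,0,0,0.05,0,0,0.04,0,0,0,0.05,0,0,0.022,0,0,0,0.05,0,0,0.0109,0,0,0,0.05,0,0,0,0,0,0,0.05,0,0,0,0,0,0,0.05]'
python3 -m pendant '[0,0,0,0,0,0,0,0,0,0,0,0,0,0,0,0,0,0,0,0,0,0,0,0,0,0,0,0,0,0,0,0,0,0,0,0,0,0,0,0,0,0,0,0,0,0,0,0,0]' 40
```

```text
clock: 4.82
position: [0.5492, 0.3199, 0.0682]
ee_rot: [2.328, 2.109, 0.003]
force: [-0.4, -0.5, 0.0]
width: 0.543
gripper_force: 0.0
clock: 5.7
position: [0.5486, 0.3194, 0.067]
ee_rot: [2.328, 2.11, -0.0]
force: [-0.1, 1.1, 2.0]
width: 0.139
gripper_force: 40.0
```

```bash
python3 -m pendant '[0,0,-0.02,0,0,0,0,0,0,-0.03,0,0,0,0,0,0,-0.05,0,0,0,0,0,0,-0.03,0,0,0,0,0,0,-0.01,0,0,0.1,0,0,0,0,0,0,0.16,0,0,0,0,0,0,0.16,0,0,0,0,0,0,0.16,0,0,0,0,0,0,0.16,0,0,0,0,0,0,0.16,0]'
python3 -m pendant '[0,0,0,0,0,0.16,0,0,0,0,0,0,0.16,0,0,0,0,0,0,0.098,0,0,0,0,0,0,0,0,0,0,0,0,0,0,0]'
python3 - <<'E'
from h import *
S=observe();Rt=R.from_rotvec(S["ee_rot"]).as_matrix();print(Rt.T@(np.array([.595,-.008,.2])-S["position"]),np.degrees(np.arctan2(Rt[1,0],Rt[0,0])))
E
```

```text
clock: 6.95
position: [0.5485, 0.3196, 0.2085]
ee_rot: [-3.015, -0.88, -0.001]
force: [0.2, 0.4, -0.4]
width: 0.139
gripper_force: 40.0
clock: 7.58
position: [0.5485, 0.3195, 0.2077]
ee_rot: [-3.131, -0.247, -0.001]
force: [-0.9, 0.2, -0.5]
width: 0.141
gripper_force: 40.0
[-0.0054  0.3308  0.0076] 9.009868992179719
```

```bash
python3 -m pendant '[-0.0008,0.04,0,0,0,0,0,-0.0008,0.055,0,0,0,0,0,-0.0008,0.055,0,0,0,0,0,-0.0008,0.055,0,0,0,0,0,-0.0008,0.055,0.002,0,0,0,0,-0.0008,0.045,0.002,0,0,0,0,-0.0006,0.0258,0.003,0,0,0,0,0,0,0,0,0,0,0,0,0,0,0,0,0,0,0,0,0,0,0,0,0]'
python3 - <<'E'
from h import *
s=observe();c=cam("wrist");im=get_image("wrist")[:,:,::-1]
print(s["clock"],s["position"],s["ee_rot"]);np.savez("w3.npz",K=c[0],e=c[1],M=c[2])
Rt=R.from_rotvec(s["ee_rot"]).as_matrix()
print(proj(c,s["position"]-.058*np.array([0,0,1.])),proj(c,(.595,-.008,.104)))
a=im[20:320,235:405];b=get_image("side")[:,:,::-1][200:300,400:500]
cv2.imwrite("pics/w3c.png",np.hstack([cv2.resize(a,None,fx=2,fy=2,interpolation=cv2.INTER_CUBIC)[:600],cv2.copyMakeBorder(cv2.resize(b,None,fx=4,fy=4,interpolation=cv2.INTER_CUBIC),0,200,0,0,0)]))
E
```

```text
clock: 8.82
position: [0.5942, -0.0066, 0.2002]
ee_rot: [-3.131, -0.247, -0.0]
force: [-0.2, 0.2, -0.7]
width: 0.137
gripper_force: 40.0
8.825 [ 0.5942 -0.0066  0.2002] [-3.1312 -0.2468 -0.0004]
[313.1575 222.4534] [315.2123 206.4681]
```

View pics/w3c.png

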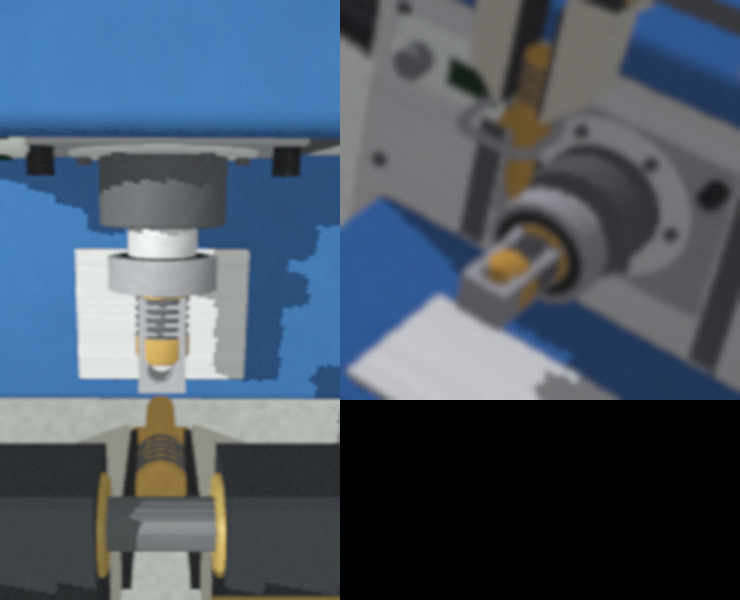

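Pin tip at wrist pixel (315,219), nose centre column ~315.5, hole ~row 204.5: laterally aligned within ~0.4 mm. I descend until the tip is ~12 mm above and compare again.

```bash
python3 -m pendant '[0.0003,0.0003,0.012,0,0,0,0,0.0003,0.0001,0.012,0,0,0,0,0,0,0.003,0,0,0,0,0,0,0,0,0,0,0,0,0,0,0,0,0,0]'
python3 - <<'E'
from h import *
s=observe();c=cam("wrist");im=get_image("wrist")[:,:,::-1];cv2.imwrite("pics/w4.png",im)
print(s["clock"],s["position"],s["ee_rot"]);np.savez("w4.npz",K=c[0],e=c[1],M=c[2])
P=s["position"]
print(proj(c,P-[0,0,.058]),proj(c,(.595,-.008,.104)))
b=get_image("side")[:,:,::-1][220:295,410:485]
a=cv2.resize(im[165:255,275:355],None,fx=6,fy=6,interpolation=cv2.INTER_CUBIC)[:540]
b=cv2.resize(b,None,fx=4,fy=4,interpolation=cv2.INTER_CUBIC)
cv2.imwrite("pics/w4c.png",np.hstack([a,cv2.copyMakeBorder(b,0,a.shape[0]-b.shape[0],0,0,0)]))
E
```

```text
clock: 9.55
position: [0.5951, -0.0086, 0.1733]
ee_rot: [3.132, 0.243, 0.001]
force: [0.5, 0.5, 0.3]
width: 0.139
gripper_force: 40.0
9.55 [ 0.5951 -0.0086  0.1733] [3.1322 0.2427 0.0007]
[313.1015 222.467 ] [312.3798 217.4799]
```

View pics/w4c.png

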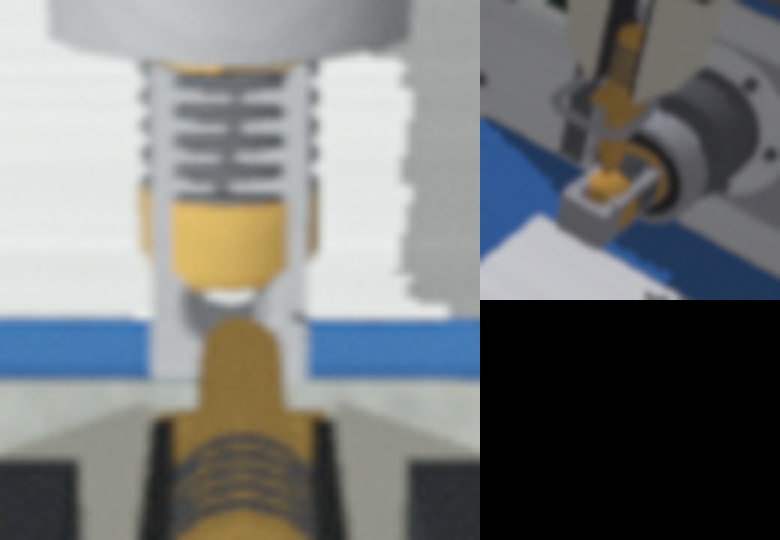

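Nose edges give centre column 313.2, nose end row 228; pin tip at (314.9,218+). Triangulating before the small correction.

Run:
```python
from h import *
L=[]
for n,uv in(("w1",(324.4,121.3)),("w3",(316,216.5)),("w4",(313.2,228))):
    d=np.load(n+".npz");L.append(((d["K"],d["e"],d["M"]),uv))
def ls(L):
    A=0;b=0
    for c,uv in L:
        e,d=ray(c,uv);Pm=np.eye(3)-np.outer(d,d);A=A+Pm;b=b+Pm@e
    return np.linalg.solve(A,b)
x=np.array([-.988,-.154,0])
for S in(L,[L[0],L[2]],[L[0],L[1]],L+[(cam("side"),(437.2,270.3))]):
    p=ls(S);print(p,p-.01*x,[proj(c,p)-uv for c,uv in S])
s=cam("side");P=observe()["position"];print("tip side",proj(s,P-[0,0,.058]),"shoulder",proj(s,P-[0,0,.023]), observe()["position"])
```

```text
[ 0.5861 -0.01    0.1033] [ 0.596  -0.0084  0.1033] [array([0.1394, 0.0377]), array([-0.126 , -0.2325]), array([-0.0151,  0.2188])]
[ 0.5861 -0.0099  0.1028] [ 0.596  -0.0084  0.1028] [array([0.0672, 0.0071]), array([-0.075 , -0.0079])]
[ 0.5862 -0.01    0.104 ] [ 0.596  -0.0084  0.104 ] [array([0.1439, 0.0125]), array([-0.1443, -0.0132])]
[ 0.587  -0.0098  0.1069] [ 0.5969 -0.0083  0.1069] [array([ 0.2207, -1.005 ]), array([-0.1715,  0.1011]), array([-0.1092,  0.7838]), array([-0.0653,  0.184 ])]
tip side [440.9728 263.9887] shoulder [444.9561 246.4591] [ 0.5952 -0.0086  0.1734]
```

```bash
python3 -m pendant '[-0.0002,-0.0013,0.004,0,0,0,0,0,0,0.004,0,0,0,0,0,0,0.002,0,0,0,0,0,0,0,0,0,0,0,0,0,0,0,0,0,0]'
python3 -m pendant '[0,0,0.002,0,0,0,0,0,0,0.002,0,0,0,0,0,0,0,0,0,0,0]'
python3 -m pendant '[0,0,0.002,0,0,0,0,0,0,0,0,0,0,0]'
```

```text
clock: 10.28
position: [0.5946, -0.0074, 0.1631]
ee_rot: [3.132, 0.243, 0.0]
force: [-0.7, -0.4, -0.5]
width: 0.138
gripper_force: 40.0
clock: 10.65
position: [0.5942, -0.0075, 0.1587]
ee_rot: [3.132, 0.243, -0.001]
force: [-1.1, -0.8, -1.0]
width: 0.139
gripper_force: 40.0
clock: 10.9
position: [0.5941, -0.0075, 0.1568]
ee_rot: [3.132, 0.243, -0.001]
force: [-1.6, -1.0, 0.8]
width: 0.136
gripper_force: 40.0
```

```bash
for i in 1 2 3; do python3 -m pendant '[0,0,0.002,0,0,0,0,0,0,0,0,0,0,0]' | grep -E "pos|^force|rot"; done
```

```text
position: [0.5942, -0.0075, 0.155]
ee_rot: [3.132, 0.243, -0.001]
force: [-3.7, -1.1, 2.9]
position: [0.5945, -0.0073, 0.153]
ee_rot: [-3.132, -0.243, 0.0]
force: [-2.8, -0.0, 1.7]
position: [0.5946, -0.0072, 0.1509]
ee_rot: [-3.132, -0.243, -0.0]
force: [-2.1, 0.6, -0.3]
```

```bash
for i in 1 2 3; do python3 -m pendant '[0,0,0.002,0,0,0,0,0,0,0.002,0,0,0,0,0,0,0,0,0,0,0]' | grep -E "clock|pos|^force|width"; done
```

```text
clock: 12.02
position: [0.5946, -0.0072, 0.147]
force: [-1.4, -0.4, 2.0]
width: 0.141
clock: 12.4
position: [0.5946, -0.0072, 0.143]
force: [-2.0, 0.9, 3.2]
width: 0.143
clock: 12.78
position: [0.5945, -0.0073, 0.139]
force: [-3.1, 0.0, 2.5]
width: 0.138
```

```bash
for i in 1 2; do python3 -m pendant '[0,0,0.002,0,0,0,0,0,0,0.002,0,0,0,0,0,0,0,0,0,0,0]' | grep -E "clock|pos|^force|width"; done; for i in 1 2; do python3 -m pendant '[0,0,0.001,0,0,0,0,0,0,0,0,0,0,0]' | grep -E "clock|pos|^force|width"; done
```

```text
clock: 13.15
position: [0.5945, -0.0073, 0.135]
force: [-3.3, -0.6, 4.0]
width: 0.139
clock: 13.52
position: [0.5944, -0.0073, 0.1309]
force: [-3.4, 0.1, 3.0]
width: 0.138
clock: 13.78
position: [0.5945, -0.0073, 0.1301]
force: [-3.3, -0.1, 4.4]
width: 0.139
clock: 14.02
position: [0.5945, -0.0073, 0.1291]
force: [-3.8, 1.1, 5.4]
width: 0.139
```

```bash
for i in 1 2 3; do python3 -m pendant '[0,0,0.0008,0,0,0,0,0,0,0,0,0,0,0]' | grep -E "pos|^force|width"; done
```

```text
position: [0.5945, -0.0074, 0.1283]
force: [-3.5, 0.4, 4.8]
width: 0.141
position: [0.5945, -0.0073, 0.1275]
force: [-4.4, 0.3, 4.4]
width: 0.139
position: [0.5944, -0.0073, 0.1266]
force: [-4.6, 0.3, 5.4]
width: 0.14
```

```bash
for i in 1 2 3 4; do python3 -m pendant '[0,0,0.0008,0,0,0,0,0,0,0,0,0,0,0]' | grep -E "pos|^force"; done
```

```text
position: [0.5945, -0.0073, 0.1263]
force: [-5.4, 0.0, 9.6]
position: [0.5946, -0.0073, 0.1262]
force: [-7.9, 0.7, 16.9]
position: [0.5948, -0.0073, 0.1261]
force: [-9.9, -0.4, 22.0]
position: [0.5949, -0.0073, 0.126]
force: [-11.8, -0.6, 29.3]
```

Home: a sharp force rise at TCP z ≈ 0.1262 (mouth ≈ 0.103, as measured). I ran further up the force than intended, so I'm relaxing it now.

```bash
python3 -m pendant '[0,0,-0.0022,0,0,0,0,0,0,0,0,0,0,0]'
```

```text
clock: 16.02
position: [0.5946, -0.0073, 0.1263]
ee_rot: [3.132, 0.243, 0.001]
force: [-6.4, -0.0, 11.1]
width: 0.137
gripper_force: 40.0
```

```bash
python3 -m pendant '[0,0,0,0,0,0,0.04,0,0,0,0,0,0,0.04,0,0,0,0,0,0,0.04,0,0,0,0,0,0,0.04,0,0,-0.01,0,0,0,0.04,0,0,-0.03,0,0,0,0.04,0,0,-0.02,0,0,0,0.04,0,0,0,0,0,0,0.04,0,0,0,0,0,0,0.04]'
python3 - <<'E'
from h import *
s=observe();c=cam("wrist");im=get_image("wrist")[:,:,::-1];cv2.imwrite("pics/w5.png",im)
np.savez("w5.npz",K=c[0],e=c[1],M=c[2]);print(s["position"],s["force"])
print(proj(c,(.595,-.0075,.103)))
b=get_image("side")[:,:,::-1][220:295,410:485]
a=cv2.resize(im[150:300,255:375],None,fx=4,fy=4,interpolation=cv2.INTER_CUBIC)
b=cv2.resize(b,None,fx=4,fy=4,interpolation=cv2.INTER_CUBIC)
cv2.imwrite("pics/w5c.png",np.hstack([a,cv2.copyMakeBorder(b,0,a.shape[0]-b.shape[0],0,0,0)]))
E
```

```text
clock: 17.15
position: [0.5943, -0.0075, 0.1853]
ee_rot: [3.132, 0.243, -0.001]
force: [1.6, -0.3, 0.5]
width: 0.433
gripper_force: 0.0
[ 0.5943 -0.0075  0.1853] [ 1.5664 -0.2715  0.49  ]
[313.4416 211.1886]
```

View pics/w5c.png

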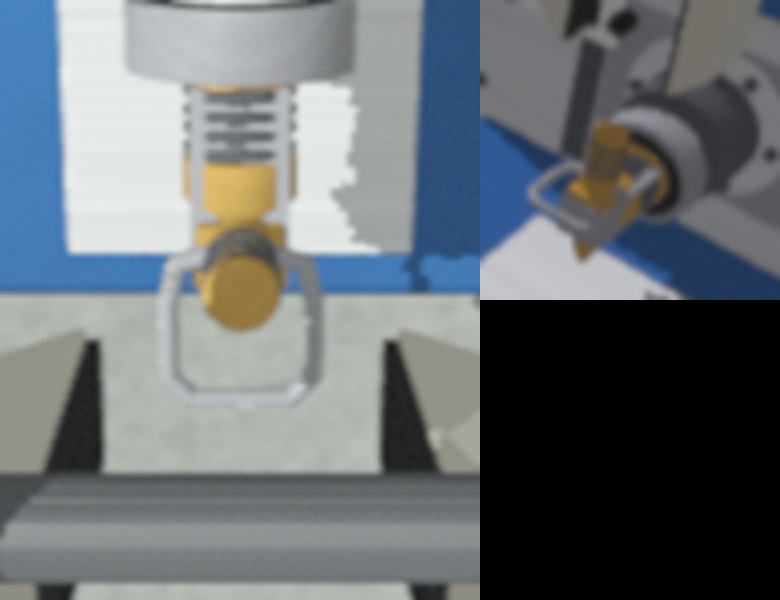

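Viewed: pin home with its shoulder on the nose, ring open toward the robot with its far bar at crop row ~395 (wrist ~(315,249)), tip showing below the nose in the side view. Now shift over the bar, close the fingers and descend.

```bash
python3 -m pendant '[-0.015,0,0,0,0,0,0,-0.015,0,0,0,0,0,0,0,0,0,0,0,0,0,0,0,0,0,0,0,0,0,0,0.02,0,0,0,0,0,0,0.02,0,0,0,0,0,0,0.016,0,0,0,0,0,0,0,0,0,0,0,0,0,0,0,0,0,0]' 20; for i in 1 2 3; do python3 -m pendant '[0,0,0.002,0,0,0,0,0,0,0,0,0,0,0]' | grep -E "pos|^force|width"; done
```

```text
clock: 18.38
position: [0.5654, -0.0119, 0.1301]
ee_rot: [-3.132, -0.243, -0.001]
force: [0.9, 0.1, 0.0]
width: 0.009
gripper_force: 0.0
position: [0.5651, -0.012, 0.128]
force: [-0.2, 1.1, 0.4]
width: 0.006
position: [0.5648, -0.012, 0.1255]
force: [0.1, 0.1, 0.4]
width: 0.007
position: [0.565, -0.012, 0.1238]
force: [-2.1, 0.2, 4.4]
width: 0.003
```

Contact exactly where expected (4.4 N at TCP z 0.1238). Continue down.

```bash
for i in 1 2 3 4 5 6; do python3 -m pendant '[0,0,0.0015,0,0,0,0,0,0,0.0015,0,0,0,0,0,0,0,0,0,0,0]' | grep -E "pos|^force"; done
```

```text
position: [0.565, -0.012, 0.1206]
force: [-2.3, -0.0, 4.4]
position: [0.5652, -0.012, 0.1176]
force: [0.0, 0.2, 3.8]
position: [0.5655, -0.0119, 0.1147]
force: [2.5, 0.3, 2.9]
position: [0.5647, -0.012, 0.1114]
force: [2.5, 0.4, 2.9]
position: [0.5642, -0.0121, 0.1081]
force: [2.0, -0.1, 1.1]
position: [0.5641, -0.0122, 0.1051]
force: [0.5, 0.1, -0.0]
```

The force fell to zero after 18 mm, as a snap would show. I retract to the earlier viewing pose and check numerically.

```bash
python3 -m pendant '[-0.003,0,-0.03,0,0,0,0,0,0,-0.04,0,0,0,0,0.015,0,-0.01,0,0,0,0.04,0.018,0,0,0,0,0,0.04,0,0,0,0,0,0,0.04,0,0,0,0,0,0,0.04,0,0,0,0,0,0,0.04]'
python3 - <<'E'
from h import *
s=observe();c=cam("wrist");im=get_image("wrist")[:,:,::-1];cv2.imwrite("pics/w6.png",im)
cv2.imwrite("pics/s6.png",get_image("side")[:,:,::-1])
a=cv2.imread("pics/w5.png")
df=cv2.absdiff(a,im).max(2)[150:300,255:375]
n,l,st,ce=cv2.connectedComponentsWithStats((df>35).astype(np.uint8))
print([(t+[255,150,0,0,0]).tolist() for t in st[1:] if t[4]>15])
P=np.array([.5945,-.0075,.103]);x=np.array([-.988,-.154,0]);y=np.array([.154,-.988,0]);z=np.array([0,0,1.])
for th in(0,.4,.8,1.1,1.32):
    q=P+.0075*z+.03*(np.cos(th)*x-np.sin(th)*z)
    print(th,[proj(c,q+k*y).round(1) for k in(-.012,.012)],"side",[proj(cam("side"),q+k*y).round(1) for k in(-.012,.012)])
print(s["clock"],s["position"])
E
```

```text
clock: 22.25
position: [0.5937, -0.0075, 0.1853]
ee_rot: [3.132, 0.243, -0.002]
force: [1.5, -0.2, 0.5]
width: 0.433
gripper_force: 0.0
[[292, 150, 33, 2, 38], [336, 205, 8, 4, 22], [273, 209, 30, 5, 43], [326, 209, 15, 5, 44], [295, 214, 10, 9, 54], [328, 215, 10, 32, 128], [350, 214, 16, 10, 55]]
0 [array([298.6, 249.1]), array([328.2, 249.1])] side [array([422.3, 271.1]), array([435.7, 278.9])]
0.4 [array([299.3, 240.6]), array([327.6, 240.6])] side [array([422.1, 276.1]), array([435.3, 283.9])]
0.8 [array([299.8, 228.9]), array([327.3, 228.9])] side [array([423.6, 278.7]), array([436.6, 286.5])]
1.1 [array([300., 219.]), array([327.1, 219. ])] side [array([425.7, 279. ]), array([438.6, 286.7])]
1.32 [array([300. , 211.6]), array([327.1, 211.6])] side [array([427.6, 278.3]), array([440.5, 285.9])]
22.25 [ 0.5937 -0.0075  0.1853]
```

Run:
```python
import cv2
a=cv2.cvtColor(cv2.imread("pics/w5.png"),6);b=cv2.cvtColor(cv2.imread("pics/w6.png"),6)
for r in range(204,256,2):print(r,a[r,294:340:3],b[r,294:340:3])
```

```text
204 [227 228 227 192 184 171 165 151 139 167 185 215 229 229 229 230] [227 227 227 192 180 159 154 140 120 169 179 215 228 228 224 228]
206 [227 227 228 190 156 149 144 121 112 123 142 212 227 227 227 227] [227 228 227 189 169 155 128 112 109 116 140 204 227 228 195 178]
208 [229 229 230 191 180 147 106 101  98 105 122 203 227 228 227 227] [229 225 218 192 178 127  98  94  78 101 121 180 202 223 191 183]
210 [228 228 229 191 170 112 101  96  89  81 118 202 229 228 228 228] [225 155 132 179 163 105 105  89  80  74 119 118 111 159 229 229]
212 [221 221 214 179 152 106 104  98  72  73 108 159 214 224 224 224] [187 185 193 193 147 109 105  89  78  73 110 123 124 116 191 198]
214 [115 160 185 193 136 114 109 111  93  70 104 128 123 123 118 123] [119 181 193 192 129 113 112 115 103  74 103 121 121 115 111 111]
216 [112 196 182 166 116 127 126 126 124 102  94 121 126 119 111 113] [112 120 131 179 122 134 125 124 124 104  93 120 111 111 112 111]
218 [117 183 145 129 141 132 126 123 122 120  96 120 120 123 112 112] [113 115 112 183 154 132 127 124 121 120  95 120 114 113 112 114]
220 [119 190
[... 1735 characters left out ...]
178 183 182 185 183]
246 [183 185 170 154 177 178 180 173 174 166 162 177 193 149 188 184] [182 177 177 182 183 183 184 178 181 181 176 175 180 182 187 182]
248 [182 182 185 169 178 179 177 178 178 178 179 197 175 181 184 181] [181 181 179 182 181 181 181 180 182 181 177 175 181 185 182 181]
250 [183 183 182 182 184 183 182 190 186 183 182 180 173 183 182 178] [184 184 181 181 181 181 181 179 180 181 184 178 184 183 182 178]
252 [184 182 181 180 181 183 182 181 181 179 182 176 184 180 182 181] [184 180 180 180 182 184 184 176 178 182 183 179 183 178 181 180]
254 [184 182 177 179 183 181 182 175 177 180 180 180 181 180 180 183] [183 180 177 178 182 179 181 175 178 180 180 180 182 181 180 181]
```

The wire is gone below row ~222 and its corners now sit at rows 209-214. That matches the shut prediction of 211.6; 1.1 rad would give 219. The gripper is clear by about 40 mm, so I'm handing in.

```bash
python3 -c "
from cell import *
print(sign_off())"
```

```text
the job is handed in; nothing more can be done
None
```

The linchpin is home in the mandrel, its ring has snapped shut underneath, the gripper is clear and the job is handed in; the seating push peaked at about 29 N at the wrist, over the 18 N guideline, I backed it off at once, and sign-off returned no verdict.

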